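# Serve the mate on the drop-front ledge

## Task

Fold the beech drop front of the little glass shelf unit all the way down so that it makes a level ledge. Then take the loaded caddy by its handle bar, carry it over level and unhurried with the mate and the sweetener dispenser standing in it, and set it down gently in the middle of the ledge, long side along the shelf unit. Leave the caddy standing there with nothing tipped over, and leave the cup, its coaster and the bombilla where they are.

Things in the scene. Friction and masses are not known exactly. Their poses are not given: they have to be found in the camera images.
- flap (a joint): opening angle of the beech drop front, rad: 0 upright (closed), 1.571 lying flat towards the robot (its stop). A stiff friction hinge: it stays where it is left and needs about 3 to 5 N at the tab to move.
- hinge (a point): middle of the bottom hinge line, 50 mm above the table, in the plane of the flap's inner face (which looks away from the robot when upright, up when down). Axes turn with the flap: x out of the inner face, y along the hinge, z towards the free edge. The flap is a pale beech board 270 mm wide (y), 185 mm high (z), 14 mm thick (x -14 to 0 mm).
- tab (a point): end of the darker tab in the middle of the flap's free edge, mid thickness, 230 mm from the hinge; axes as hinge. The tab is 90 mm wide, 14 mm thick, from 185 to 230 mm from the hinge. With the flap upright it stands 60 mm above the unit's glass top, free in front and behind.
- ledge (a point): centre of the 270 x 185 mm inner face of the flap (without the tab), 92.5 mm from the hinge: the place for the caddy; same axes as hinge.
- unit: glass shelf unit on four chrome posts, fixed, 270 mm wide (y) and 150 mm deep (x from 0 to 150 mm), two glass boards, the top face of the upper at 220 mm; small jars on the lower. Origin on the table below the hinge line's middle, x pointing away from the flap (away from the robot at yaw 0).
- caddy: loose beech tray, 130 mm (x) by 190 mm (y), 6 mm floor and walls, 18 mm high rim, about 350 g, with a fixed dark handle bar across its middle on two steel uprights. The bar runs along x, 122 mm long, 14 mm thick (y), from 108 to 134 mm above the underside; uprights at x = +-56 mm. Origin: centre of the underside, z up. It stands at the robot's left or right.
- mate: matte grey ceramic mate cup, empty, 70 mm wide, 75 mm high, about 200 g, loose in the caddy at about y = +50 mm. Origin: centre of its underside, z up.
- dispenser: stainless push dispenser for sweetener, cylinder 50 mm wide, 80 mm high with its push button, about 170 g, loose in the caddy at about y = -50 mm. Origin: centre of its underside, z up.
- cup: steel cup with a closed clip lid, 80 mm wide, 87 mm high, standing on the coaster, across the table from the caddy; leave alone. Origin: centre of its underside.
- coaster: round beech coaster, 110 mm wide, 12 mm thick, loose; leave alone. Origin: centre of its underside.
- bombilla: steel spoon-ended bombilla (drinking straw), 180 mm long along its x, 8 mm thick, lying flat on the table between the robot and the shelf unit; leave alone. Origin: mid length, on the table.
Things that resemble listed ones, but are neither listed nor needed, are in the scene too. Leave any blue look-alike of the caddy alone. What is shaped like the mate but orange is not meant.

How it is judged (in metres and radians):
On the way, in this order (a step that is already met when the one before it is completed fails the run):
1. the drop front is folded fully down (beyond 1.48 rad), the caddy still standing on the table (value of joint flap above 1.48 rad and height (world z) of caddy below 0.015 m), for 0.2 s.
2. the caddy is lifted over the ledge's height (underside above 55 mm), level within 0.2 rad, with the mate and the dispenser in it (height (world z) of caddy above 0.055 m and angle between caddy's own z axis and vertical below 0.2 rad and distance between mate and caddy below 0.08 m and distance between dispenser and caddy below 0.085 m), for 0.2 s.
At the end, for the whole second after the job is handed in: Drop front beyond 1.48 rad; caddy at rest on it, centre within 35 mm of the ledge's middle along the hinge and 30 mm across, long side along the hinge within 0.2 rad, tilt under 0.12 rad; mate and dispenser at rest in the caddy, upright within 0.15 rad (value of joint flap above 1.48 rad and x of caddy in the frame of ledge between -0.006 and 0.008 m and y of caddy in the frame of ledge between -0.035 and 0.035 m and z of caddy in the frame of ledge between -0.03 and 0.03 m and angle between the y axis of caddy and the y axis of ledge, either way round below 0.2 rad and angle between caddy's own z axis and vertical below 0.12 rad and angle between each of mate, dispenser's own z axis and vertical below 0.15 rad and distance between mate and caddy below 0.08 m and distance between dispenser and caddy below 0.085 m and linear speed of each of caddy, mate, dispenser below 0.03 m/s); the robot touches nothing.
It fails at once if the caddy is tilted by more than 0.25 rad (angle between caddy's own z axis and vertical above 0.25 rad).
It fails at once if the mate or the dispenser tips by more than 0.4 rad (angle between any of mate, dispenser's own z axis and vertical above 0.4 rad).
It fails at once if the caddy is dropped or rushed (faster than 0.7 m/s) (linear speed of caddy above 0.7 m/s).
It fails at once if the cup, coaster or bombilla is moved by more than 30 mm (distance of any of cup, coaster, bombilla from where it was at the start of the episode above 0.03 m).
It also fails if it takes over 64 s, if anything falls off the work surface, if the arm or the gripper's body presses on something with over 40 N, if the wrist force passes 120 N, or if a joint passes its speed limit or range.

## Robot

A 6-joint arm with a two-finger parallel gripper is mounted at the origin on the work surface. World frame = base frame: x ahead of the robot, y to its left, z up, the work surface at z = 0. Lengths are in mm, angles in rad, forces in N, time in s.
With the tool pointing down it reaches from about 325 to 875 mm from the base axis. Payload 4.4 kg.
Tool frame: the origin (TCP) lies at the very end of the fingers, on their centre line; the grasp point (between the pads) lies 19 mm behind it; z points along the fingers, y is the line along which they close (so a half turn about z gives the same grasp; the last joint's range is limited). The gripper opens to 85 mm and grips with 20 to 120 N. Pads are 22 mm wide; open, the fingers measure 114 mm over their backs; the gripper's body (76 mm by 85 mm) begins 54 mm behind the grasp point. The pads swing forward as they close: fully open they stand 13 mm farther back than shut.
Start: joints at [-1.351, 0.207, 1.542, -0, 1.393, -0.15], TCP at [208.346, -535.929, 231.282] pointing down, gripper open.
Joint ranges: [-2.73, 2.73], [-0.86, 2.22], [0.23, 2.46], [-1.11, 4.25], [0.08, 2.63], [-2.82, 2.82]. Speed limits (rad/s): [2.79, 2.79, 3.14, 3.14, 3.14, 3.14].

## Interface

Orientations are given as a rotation vector (axis times angle).
In Python, from cell import bot gives the robot as it stands.
- The arm moves only by the tool servo_tool, never from a script. Its argument "plan" is a list of rows, each an object of numbers: "dx", "dy", "dz": the shift along the tool's x, y, z in mm; "ax", "ay", "az": the turn, a rotation vector about the tool's x, y, z in rad; "fingers": the opening, from 0 (shut) to 1 (fully open). A call has 1 to 5 rows; each row is the pose to reach, as a shift and turn from the pose commanded when the call began, along the tool's axes at that moment; what a row does not reach only later rows make up. A row lasts 1/8 s, in which the tool goes at most 62.5 mm and 10.7 degrees, less where a joint would pass 70% of its speed; a pose out of reach is approached as far as the arm can. A call with a gripper value outside its range is refused whole. The fingers move at their own pace and stop on an object; "grip_force" is the grip in N (left out, the last holds). Time passes only in rows, so rows that repeat a pose let the fingers close. It gives the time, the measured TCP pose, the force, the opening and the grip force at its end, in the units of the state.
- bot.sense(): the state, without advancing time (a new reading comes with each control period).
- bot.camera(name): name is "side" or "top" or "wrist"; returns a dict with "img" (400x640x3 uint8, blue, green, red), "vertical_fov" (degrees; the focal length in pixels is half the picture's height over the tangent of half this angle, whatever the lens; pixels are square), "cx", "cy" (the principal point, pixels), "world_from_camera" (4x4, takes a point from camera to world coordinates). Camera axes: x right, y down, z forward; pixel columns grow to the right and rows downward; lengths in mm; the calibration is good to about 2 mm. A picture is of the moment at which its call begins. There is no depth.
- bot.sign_off(): hands the job in; it is judged then, once.
The state is a dict: "t": time; "joints": joint angles; "dq": joint speeds; "joint_torque": joint torques, N m; "tool_pos": TCP position; "tool_rot": TCP orientation; "contact_force": force on the tool from outside, world axes, zero at the start; "wrist_torque": the same for the moment, N m; "opening": finger opening in mm; "grasp_force": force on a finger pad.
Only numpy, scipy, OpenCV 4.12 (cv2) and the standard library are available. Lean on these libraries where they do the work, as an engineer would, in place of code of your own. Each camera call takes 0.05 s, during which the arm holds its last target. There are 200 camera calls.

## Working session

There is one attempt and no reset: what is moved stays moved. The work goes in short steps, Python scripts to look and compute and a tool call to move; the robot and the scene stay as the last step left them, time stands still between calls to the robot, and variables do not carry over. Pictures are saved under pics/ and viewed, at most 10 in all, crops included, and the job is handed in when it is done.

Besides the shell and the picture viewer there is one more tool, called after "Emit:" as a command line: name --argument value ..., lists and objects as JSON in quotes. servo_tool: Moves the arm, as the interface text tells. Its arguments: {"type":"object","properties":{"plan":{"type":"array"},"grip_force":{"type":"number"}},"required":["plan"]}

```bash
mkdir -p pics
cat > h.py <<'E'
import numpy as np,cv2
from cell import bot
def ray(c,u,v):
    f=c["img"].shape[0]/2/np.tan(np.radians(c["vertical_fov"])/2)
    T=np.array(c["world_from_camera"]);d=T[:3,:3]@np.array([(u-c["cx"])/f,(v-c["cy"])/f,1]);return T[:3,3],d
def onz(c,u,v,z):
    o,d=ray(c,u,v);return o+d*(z-o[2])/d[2]
def tri(c1,p1,c2,p2):
    o1,d1=ray(c1,*p1);o2,d2=ray(c2,*p2)
    s=np.linalg.lstsq(np.c_[d1,-d2],o2-o1,rcond=None)[0]
    a=o1+s[0]*d1;b=o2+s[1]*d2;return (a+b)/2,np.linalg.norm(a-b)
E
python3 - <<'E'
from h import *
import pickle
cs={}
for n in("side","top"):
    c=bot.camera(n);cs[n]=c;print(n,c["vertical_fov"],c["cx"],c["cy"],np.round(c["world_from_camera"],2).tolist())
    cv2.imwrite(f"pics/{n}0.png",c["img"])
pickle.dump(cs,open("cs.pkl","wb"));s=bot.sense();print(s)
E
```

```text
side 46.71292065402183 321.7739650202547 207.41996388082 [[0.97, -0.13, 0.19, 197.5], [-0.23, -0.61, 0.76, -1173.68], [0.02, -0.78, -0.63, 1140.43], [0.0, 0.0, 0.0, 1.0]]
top 51.97150774769172 322.3823807265453 200.82872545382364 [[-0.01, -1.0, 0.09, 397.18], [-1.0, 0.01, -0.01, -3.96], [0.01, -0.09, -1.0, 1310.3], [0.0, 0.0, 0.0, 1.0]]
{'t': 0.1, 'joints': array([-1.35048716e+00,  2.07386723e-01,  1.54282072e+00,  3.30559770e-05,
        1.39350828e+00, -1.50520808e-01]), 'dq': array([-0.00114837, -0.00248053, -0.00340407, -0.00092519, -0.00089449,
        0.0004521 ]), 'joint_torque': array([-1.43858124e-04, -3.84094656e+01, -2.92549610e+01, -2.08322504e-04,
        4.86345656e-03, -9.94196512e-06]), 'tool_pos': array([ 208.20950596, -535.24035189,  230.20782226]), 'tool_rot': array([-3.08566039e+00, -5.78766092e-01,  6.52318050e-05]), 'contact_force': array([ 0.61416521, -0.09355453,  0.27709658]), 'wrist_torque': array([-0.04980367,  0.01567973,  0.03551663]), 'grasp_force': 0.0, 'opening': 85.38961356034994}
```

View pics/top0.png

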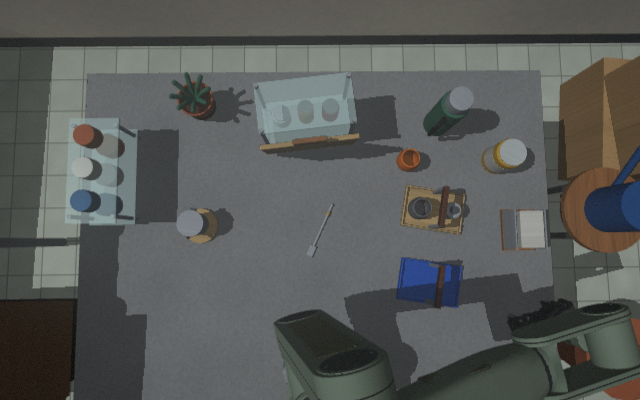

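View pics/side0.png

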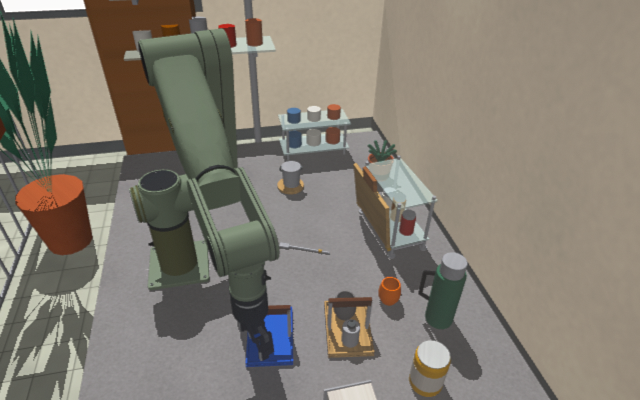

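The top view shows the beech caddy at about (433,210) with its bar at (445,208). Two things could be mistaken for what I want: the blue caddy at (430,282) and the orange mate-like pot at (408,159). By the description I choose the beech one. The flap is upright at about (310,143), the bombilla at (320,232) and the cup at (197,224). One close crop next to check this and read pixels.

Run:
```python
from h import *
import pickle
cs=pickle.load(open("cs.pkl","rb"));t=cs["top"]["img"];s=cs["side"]["img"]
def cr(i,x,y,w,h,k=5):
    o=cv2.resize(i[y:y+h,x:x+w],(400,300),interpolation=cv2.INTER_CUBIC);o=cv2.convertScaleAbs(o,alpha=1.3)
    k=400/w
    for g in range((x//10+1)*10,x+w,10):
        cv2.line(o,(int((g-x+.5)*k),0),(int((g-x+.5)*k),6),(0,255,255),1);
        if g%20==0: cv2.putText(o,str(g),(int((g-x+.5)*k)-10,16),0,.35,(0,255,255),1)
    for g in range((y//10+1)*10,y+h,10):
        cv2.line(o,(0,int((g-y+.5)*k)),(6,int((g-y+.5)*k)),(0,255,255),1);cv2.putText(o,str(g),(8,int((g-y+.5)*k)+4),0,.35,(0,255,255),1)
    return o
im=np.vstack([np.hstack([cr(t,390,175,80,60),cr(s,310,285,80,60+0)]),np.hstack([cr(t,250,90,120,90),cr(s,345,155,120,90)])])
cv2.imwrite("pics/crop1.png",im)
```

```text
(no output)
```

View pics/crop1.png

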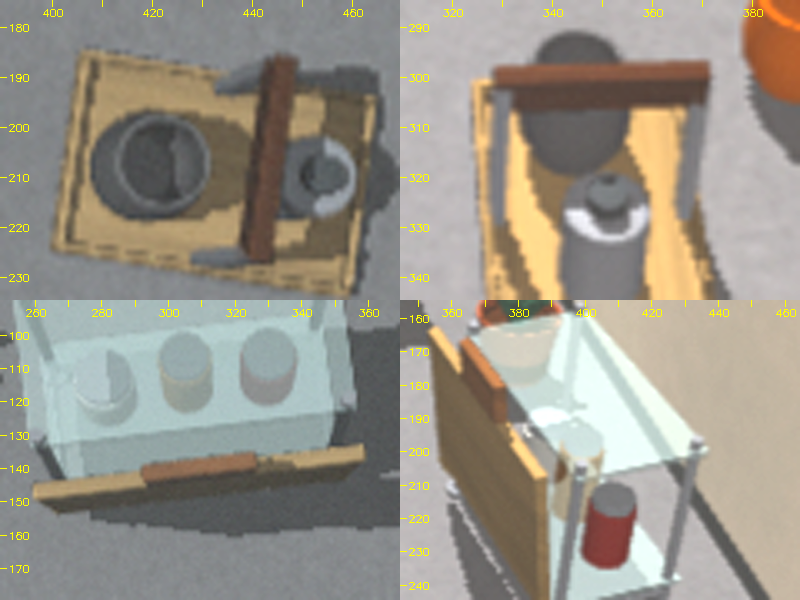

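The crop confirms the choice: beech caddy, dark bar, grey mate and steel dispenser. In the top view the bar runs from (446,186) to (441,227). The tab ends are at (292.6,141.6) and (326.8,137.4) in the top view, and at (364,168) and (376.5,180.5) in the side view.

Run:
```python
from h import *
import pickle
cs=pickle.load(open("cs.pkl","rb"));t=cs["top"];s=cs["side"]
for n,a,b in[("bar far",(446.3,186),(371,299)),("bar near",(441.3,226.5),(328.8,300)),("tabL",(292.6,141.6),(365,167.9)),("tabR",(326.8,137.4),(376.5,181)),("flapL",(260.5,147.3),(354.5,164)),("flapR",(359.3,135.6),(388.5,207.5))]:
    p,e=tri(t,a,s,b);print(n,p.round(1),round(e,1))
for n,p,z in[("tabL",(292.6,141.6),280),("tabR",(326.8,137.4),280),("flL",(260.5,147.3),235),("flR",(359.3,135.6),235),("barF",(446.3,186),134),("barN",(441.3,226.5),134),
 ("cadTL",(406,185),18),("cadTR",(464.5,193.5),18),("cadBL",(400,224),18),("cadBR",(459,234),18),("cup",(190,222),99),("bom1",(333,206),4),("bom2",(311,255),4),("mateO",(408,159),75),("thermos",(460,98),240)]: print(n,onz(t,*p,z).round(1))
# grey mask of the bar for its axis
```

```text
bar far [ 545.1 -380.4  128. ] 0.2
bar near [ 427.7 -360.6  129.8] 0.6
tabL [650.   57.6 266.5] 3.4
tabR [659.6 -31.2 272.8] 5.6
flapL [643.5 146.5 225.7] 0.0
flapR [ 674.2 -119.7  230.5] 5.7
tabL [645.   57.1 280. ]
tabR [655.  -30.4 280. ]
flL [641.4 145.2 235. ]
flR [ 670.2 -118.5  235. ]
barF [ 544.3 -378.5  134. ]
barN [ 427.3 -359.2  134. ]
cadTL [ 563.5 -286.9   18. ]
cadTR [ 534.  -472.5   18. ]
cadBL [ 439.9 -263.9   18. ]
cadBR [ 405.9 -449.3   18. ]
cup [451.3 370.9  99. ]
bom1 [500.6 -54.    4. ]
bom2 [346.3  18.    4. ]
mateO [ 636.3 -283.2   75. ]
thermos [ 769.2 -391.7  240. ]
```

Emit:
servo_tool --plan '[{"dx": 40,"dy": -20,"dz": -40,"fingers": 0},{"dx": 90,"dy": -45,"dz": -75,"az": 0.1,"fingers": 0},{"dx": 140,"dy": -72,"dz": -100,"az": 0.2,"fingers": 0},{"dx": 195,"dy": -101,"dz": -100,"az": 0.26,"fingers": 0},{"dx": 250,"dy": -130,"dz": -100,"az": 0.26,"fingers": 0}]'

```text
invalid input
```

Emit:
servo_tool --plan '[{"dx": 40,"dy": -20,"dz": -40,"ax": 0,"ay": 0,"az": 0,"fingers": 0},{"dx": 90,"dy": -45,"dz": -75,"ax": 0,"ay": 0,"az": 0.1,"fingers": 0},{"dx": 140,"dy": -72,"dz": -100,"ax": 0,"ay": 0,"az": 0.2,"fingers": 0},{"dx": 195,"dy": -101,"dz": -100,"ax": 0,"ay": 0,"az": 0.26,"fingers": 0},{"dx": 250,"dy": -130,"dz": -100,"ax": 0,"ay": 0,"az": 0.26,"fingers": 0}]' --grip_force 60

```text
t: 0.72
tool_pos: [393.9, -324.3, 331.6]
tool_rot: [3.136, 0.172, 0.001]
contact_force: [0.5, -0.7, 0.9]
opening: -0.1
grasp_force: 0.0
```

Emit:
servo_tool --plan '[{"dx": 40,"dy": -36,"dz": 0,"ax": 0,"ay": 0,"az": 0,"fingers": 0},{"dx": 80,"dy": -73,"dz": 0,"ax": 0,"ay": 0,"az": 0,"fingers": 0},{"dx": 120,"dy": -109,"dz": 0,"ax": 0,"ay": 0,"az": 0,"fingers": 0},{"dx": 160,"dy": -146,"dz": 0,"ax": 0,"ay": 0,"az": 0,"fingers": 0},{"dx": 200,"dy": -182,"dz": 0,"ax": 0,"ay": 0,"az": 0,"fingers": 0}]'

```text
t: 1.35
tool_pos: [572.3, -121.1, 330.7]
tool_rot: [-3.137, -0.174, 0.001]
contact_force: [0.6, -0.6, -0.9]
opening: -0.0
grasp_force: 0.0
```

Emit:
servo_tool --plan '[{"dx": 40,"dy": -36,"dz": 0,"ax": 0,"ay": 0,"az": 0,"fingers": 0},{"dx": 80,"dy": -73,"dz": 0,"ax": 0,"ay": 0,"az": 0,"fingers": 0},{"dx": 115,"dy": -105,"dz": 0,"ax": 0,"ay": 0,"az": 0,"fingers": 0},{"dx": 137,"dy": -125,"dz": 0,"ax": 0,"ay": 0,"az": 0,"fingers": 0},{"dx": 137,"dy": -125,"dz": 0,"ax": 0,"ay": 0,"az": 0,"fingers": 0}]'

```text
t: 1.98
tool_pos: [694.3, 18.7, 329.5]
tool_rot: [-3.136, -0.179, 0.004]
contact_force: [-0.1, -0.5, 0.2]
opening: 0.3
grasp_force: 0.0
```

Run:
```python
from h import *
c=bot.camera("wrist");cv2.imwrite("pics/w1.png",c["img"]);print(np.round(c["world_from_camera"],2).tolist(),c["vertical_fov"],c["cx"],c["cy"])
import pickle;pickle.dump(c,open("w1.pkl","wb"))
```

```text
[[0.11, -0.96, -0.26, 760.86], [-0.99, -0.11, -0.03, 26.15], [-0.0, 0.26, -0.96, 471.21], [0.0, 0.0, 0.0, 1.0]] 61.050794529595755 323.4446374481485 202.86157383772948
```

View pics/w1.png

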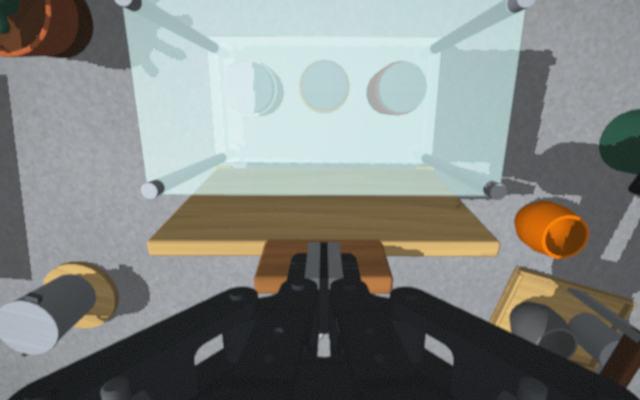

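The wrist view shows the flap's inner top edge at row ~241 (columns 150 and 498). The tab spans columns 255–392, and the fingers are centred on it at column 323. I'll refine the hinge from this.

Run:
```python
from h import *
import pickle
c=pickle.load(open("w1.pkl","rb"))
for p,z in[((150,241),235),((498,241),235),((258,278),280),((391,278),280),((150,188),220),((498,188),220)]: print(p,onz(c,*p,z).round(1))
```

```text
(150, 241) [652.6 144.  235. ]
(498, 241) [ 682.3 -113.5  235. ]
(258, 278) [656.1  55.3 280. ]
(391, 278) [665.5 -26.9 280. ]
(150, 188) [689.1 150.6 220. ]
(498, 188) [ 719.3 -111.7  220. ]
```

Emit:
servo_tool --plan '[{"dx": 0,"dy": 3,"dz": 40,"ax": 0,"ay": 0,"az": 0,"fingers": 0},{"dx": 0,"dy": 3,"dz": 75,"ax": 0,"ay": 0,"az": 0,"fingers": 0},{"dx": 0,"dy": 3,"dz": 75,"ax": 0,"ay": 0,"az": 0,"fingers": 0},{"dx": -12,"dy": 3,"dz": 75,"ax": 0,"ay": 0,"az": 0,"fingers": 0},{"dx": -24,"dy": 3,"dz": 75,"ax": 0,"ay": 0,"az": 0,"fingers": 0}]'

```text
t: 2.65
tool_pos: [670.8, 10.4, 259.1]
tool_rot: [3.136, 0.173, 0.008]
contact_force: [2.6, -0.2, -0.1]
opening: 0.3
grasp_force: 1.2
```

Emit:
servo_tool --plan '[{"dx": -32,"dy": 0,"dz": 3,"ax": 0,"ay": 0,"az": 0,"fingers": 0},{"dx": -63,"dy": 0,"dz": 11,"ax": 0,"ay": 0,"az": 0,"fingers": 0},{"dx": -93,"dy": 0,"dz": 24,"ax": 0,"ay": 0,"az": 0,"fingers": 0},{"dx": -120,"dy": 0,"dz": 42,"ax": 0,"ay": 0,"az": 0,"fingers": 0},{"dx": -144,"dy": 0,"dz": 63,"ax": 0,"ay": 0,"az": 0,"fingers": 0}]'

```text
t: 3.28
tool_pos: [528.0, -5.3, 195.9]
tool_rot: [3.135, 0.174, 0.012]
contact_force: [1.9, 0.5, 0.8]
opening: -0.2
grasp_force: 0.8
```

Emit:
servo_tool --plan '[{"dx": -20,"dy": 0,"dz": 25,"ax": 0,"ay": 0,"az": 0,"fingers": 0},{"dx": -37,"dy": 0,"dz": 53,"ax": 0,"ay": 0,"az": 0,"fingers": 0},{"dx": -48,"dy": 0,"dz": 83,"ax": 0,"ay": 0,"az": 0,"fingers": 0},{"dx": -55,"dy": 0,"dz": 114,"ax": 0,"ay": 0,"az": 0,"fingers": 0},{"dx": -57,"dy": 0,"dz": 140,"ax": 0,"ay": 0,"az": 0,"fingers": 0}]'

```text
t: 3.9
tool_pos: [470.9, -11.6, 54.4]
tool_rot: [3.136, 0.174, 0.005]
contact_force: [1.4, 1.1, 0.8]
opening: -0.1
grasp_force: 0.6
```

Emit:
servo_tool --plan '[{"dx": 0,"dy": 0,"dz": 3,"ax": 0,"ay": 0,"az": 0,"fingers": 0},{"dx": 0,"dy": 0,"dz": 6,"ax": 0,"ay": 0,"az": 0,"fingers": 0},{"dx": 0,"dy": 0,"dz": 6,"ax": 0,"ay": 0,"az": 0,"fingers": 0}]'

```text
t: 4.28
tool_pos: [470.7, -11.4, 50.0]
tool_rot: [3.136, 0.175, -0.0]
contact_force: [-6.2, 0.3, 10.4]
opening: 0.1
grasp_force: 5.1
```

Emit:
servo_tool --plan '[{"dx": 0,"dy": 0,"dz": 3,"ax": 0,"ay": 0,"az": 0,"fingers": 0},{"dx": 0,"dy": 0,"dz": 6,"ax": 0,"ay": 0,"az": 0,"fingers": 0},{"dx": 0,"dy": 0,"dz": 6,"ax": 0,"ay": 0,"az": 0,"fingers": 0}]'

```text
t: 4.65
tool_pos: [470.9, -11.4, 49.4]
tool_rot: [3.136, 0.176, -0.004]
contact_force: [-24.2, 3.0, 55.1]
opening: 0.1
grasp_force: 27.4
```

Emit:
servo_tool --plan '[{"dx": 0,"dy": 0,"dz": -40,"ax": 0,"ay": 0,"az": 0,"fingers": 0},{"dx": 0,"dy": 20,"dz": -95,"ax": 0,"ay": 0,"az": 0,"fingers": 0},{"dx": -15,"dy": 50,"dz": -140,"ax": 0,"ay": 0,"az": 0.08,"fingers": 0.5},{"dx": -30,"dy": 85,"dz": -185,"ax": 0,"ay": 0,"az": 0.18,"fingers": 1},{"dx": -45,"dy": 125,"dz": -220,"ax": 0,"ay": 0,"az": 0.28,"fingers": 1}]'

```text
t: 5.28
tool_pos: [440.4, -141.8, 266.1]
tool_rot: [3.127, -0.269, 0.011]
contact_force: [0.2, 0.1, -0.4]
opening: 54.7
grasp_force: 0.0
```

Emit:
servo_tool --plan '[{"dx": -3,"dy": 50,"dz": -10,"ax": 0,"ay": 0,"az": 0,"fingers": 1},{"dx": -6,"dy": 105,"dz": -20,"ax": 0,"ay": 0,"az": 0,"fingers": 1},{"dx": -9,"dy": 160,"dz": -30,"ax": 0,"ay": 0,"az": 0,"fingers": 1},{"dx": -13,"dy": 205,"dz": -34,"ax": 0,"ay": 0,"az": 0,"fingers": 1},{"dx": -13,"dy": 215,"dz": -34,"ax": 0,"ay": 0,"az": 0,"fingers": 1}]'

```text
t: 5.9
tool_pos: [390.2, -353.2, 297.9]
tool_rot: [3.126, -0.271, 0.005]
contact_force: [0.3, -0.1, -1.0]
opening: 85.7
grasp_force: 0.0
```

Run:
```python
from h import *
import pickle
c=bot.camera("wrist");t=bot.camera("top");s=bot.camera("side");pickle.dump((c,t,s),open("w2.pkl","wb"))
print(bot.sense()["tool_pos"],bot.sense()["tool_rot"])
im=np.full((600,800,3),0,np.uint8);im[:400,:640]=c["img"]
im[400:600,:300]=cv2.resize(t["img"][110:220,230:395],(300,200));im[400:600,310:610]=cv2.resize(s["img"][150:260,320:485],(300,200))
cv2.imwrite("pics/w2.png",im)
```

```text
[ 390.81671506 -349.91641104  296.16285952] [ 3.13001860e+00 -2.65969750e-01  1.85524225e-03]
```

View pics/w2.png

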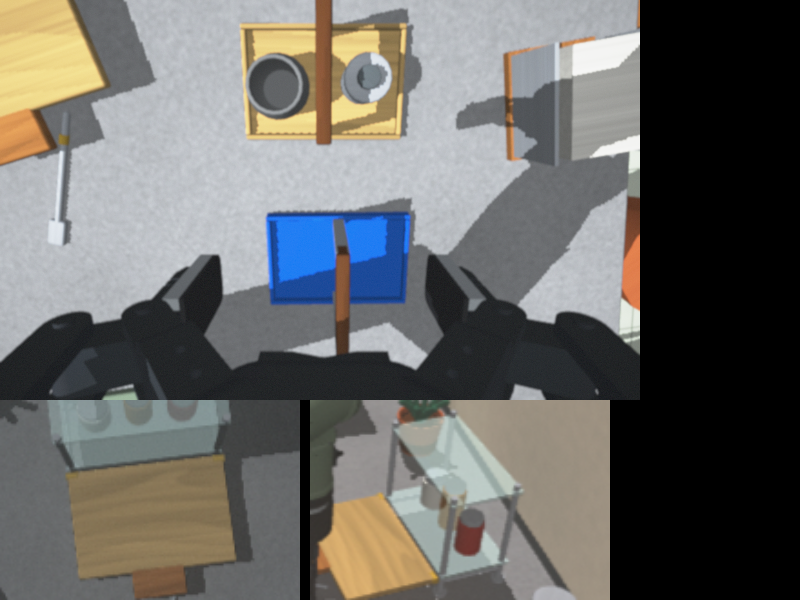

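The wrist view shows the beech caddy squared with the tool, its bar at column ~324 with the near end at row ~142. The blue look-alike lies below at (340,258). In the insets the flap lies flat. Now I'll measure the bar and the ledge.

Run:
```python
from h import *
import pickle
c,t,s=pickle.load(open("w2.pkl","rb"));c0=pickle.load(open("cs.pkl","rb"))
def barcols(row):
    h=cv2.cvtColor(c["img"][row:row+1],cv2.COLOR_BGR2HSV)[0].astype(int);x=np.where((h[:,1]>130)&(h[:,2]<140)&(h[:,0]<15))[0];x=x[(x>290)&(x<360)];return x.min(),x.max()
for r in(5,40,80,120,138): print(r,barcols(r),onz(c,np.mean(barcols(r)),r,134).round(1))
print("near tri",tri(c,(323.5,142),c0["side"],(328.8,300)),tri(c,(323.5,142),c0["top"],(441.3,226.5)))
for p in[(266.9,149.6),(352.1,140.8),(274,207.9),(359.3,198)]: print(onz(t,*p,50).round(1))
for p in[(253,138),(402,138)]: print("cad near rim",onz(c,*p,18).round(1))
print("ledge",np.mean([onz(t,*p,50) for p in[(266.9,149.6),(352.1,140.8),(274,207.9),(359.3,198)]],0))
b=tri(t,(359.3,198),s,(320+(435-310)/1.818,150+(580-400)/1.818));print("corner",b)
```

```text
5 (np.int64(317), np.int64(330)) [ 537.6 -379.4  134. ]
40 (np.int64(317), np.int64(330)) [ 512.1 -375.   134. ]
80 (np.int64(322), np.int64(330)) [ 480.9 -371.7  134. ]
120 (np.int64(318), np.int64(330)) [ 448.6 -364.4  134. ]
138 (np.int64(320), np.int64(330)) [ 433.2 -362.6  134. ]
near tri (array([ 428.84567972, -360.38015973,  129.12547836]), np.float64(1.4414240845329647)) (array([ 428.40442066, -360.94831103,  127.10589756]), np.float64(1.9965827752635028))
[675.9 150.9  50. ]
[ 700.9 -115.3   50. ]
[493.4 129.4  50. ]
[ 520.7 -133.9   50. ]
cad near rim [ 439.8 -275.2   18. ]
cad near rim [ 408.5 -455.1   18. ]
ledge [597.71256623   7.75004504  50.        ]
corner (array([ 593.57505714, -155.84691166,   99.73940592]), np.float64(163.30157584169837))
```

Emit:
servo_tool --plan '[{"dx": 40,"dy": 1,"dz": 20,"ax": 0,"ay": 0,"az": 0,"fingers": 1},{"dx": 80,"dy": 1,"dz": 40,"ax": 0,"ay": 0,"az": 0,"fingers": 1},{"dx": 98,"dy": 1,"dz": 70,"ax": 0,"ay": 0,"az": 0,"fingers": 1},{"dx": 98,"dy": 1,"dz": 110,"ax": 0,"ay": 0,"az": 0,"fingers": 1},{"dx": 98,"dy": 1,"dz": 130,"ax": 0,"ay": 0,"az": 0,"fingers": 1}]'

```text
t: 6.68
tool_pos: [487.0, -364.3, 162.7]
tool_rot: [-3.127, 0.26, 0.005]
contact_force: [-0.4, -0.5, -0.2]
opening: 85.1
grasp_force: 0.0
```

Run:
```python
from h import *
import pickle
c=bot.camera("wrist");t=bot.camera("top");s=bot.camera("side");pickle.dump((c,t,s),open("w3.pkl","wb"))
print(bot.sense()["tool_pos"])
im=np.full((600,800,3),0,np.uint8);im[:400,:640]=c["img"]
im[400:600,:300]=cv2.resize(t["img"][170:240,375:480],(300,200));im[400:600,310:610]=cv2.resize(s["img"][250:360,285:450],(300,200))
cv2.imwrite("pics/w3.png",im)
```

```text
[ 487.018616   -365.26889339  164.25784327]
```

View pics/w3.png

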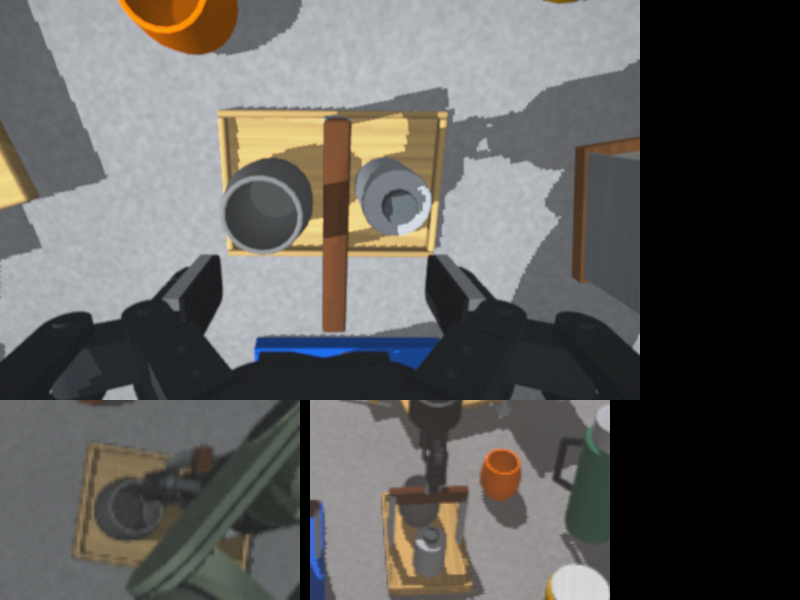

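The bar runs from (337,119) to (334,331), a few mm right of the finger centre at column 323. The mate and dispenser are upright.

Run:
```python
from h import *
import pickle
c,t,s=pickle.load(open("w3.pkl","rb"));c2=pickle.load(open("w2.pkl","rb"))[0]
p=bot.sense();print(p["tool_pos"],p["tool_rot"])
for z in(134,129):
    a=onz(c,337,119,z);b=onz(c,334,330,z);m=(a+b)/2;d=m-p["tool_pos"];y=np.arctan2((a-b)[1],(a-b)[0])
    w=2*np.arctan2(-p["tool_rot"][1],-p["tool_rot"][0]);print(z,a.round(1),b.round(1),m.round(1),y,w,np.hypot(*(a-b)[:2]),"dx,dy",d[0]*np.cos(w)+d[1]*np.sin(w),d[0]*np.sin(w)-d[1]*np.cos(w))
print(tri(c,(334,330),c2,(323.5,142)))
```

```text
[ 487.018616   -365.26889339  164.25784327] [-3.12826916  0.2619264   0.00352103]
134 [ 547.8 -381.   134. ] [ 430.6 -360.9  134. ] [ 489.2 -370.9  134. ] -0.16967008911875694 -0.16706803111810342 118.96235337143456 dx,dy 3.1113062343593745 5.235016782264504
129 [ 547.7 -381.1  129. ] [ 427.  -360.5  129. ] [ 487.3 -370.8  129. ] -0.16967008911875642 -0.16706803111810342 122.45438307253583 dx,dy 1.2360725232238072 5.409421461252159
(array([ 429.82948056, -360.74819883,  132.93429738]), np.float64(0.1283666896437517))
```

Emit:
servo_tool --plan '[{"dx": 2,"dy": 5,"dz": 8,"ax": 0,"ay": 0,"az": 0,"fingers": 1},{"dx": 2,"dy": 5,"dz": 28,"ax": 0,"ay": 0,"az": 0,"fingers": 1},{"dx": 2,"dy": 5,"dz": 48,"ax": 0,"ay": 0,"az": 0,"fingers": 1},{"dx": 2,"dy": 5,"dz": 61,"ax": 0,"ay": 0,"az": 0,"fingers": 1},{"dx": 2,"dy": 5,"dz": 61,"ax": 0,"ay": 0,"az": 0,"fingers": 0.5}]' --grip_force 60

```text
t: 7.45
tool_pos: [487.0, -371.9, 102.0]
tool_rot: [-3.127, 0.266, 0.005]
contact_force: [0.7, -0.2, 0.6]
opening: 69.6
grasp_force: 0.0
```

Emit:
servo_tool --plan '[{"dx": 0,"dy": 0,"dz": 0,"ax": 0,"ay": 0,"az": 0,"fingers": 0.3},{"dx": 0,"dy": 0,"dz": 0,"ax": 0,"ay": 0,"az": 0,"fingers": 0.2},{"dx": 0,"dy": 0,"dz": 0,"ax": 0,"ay": 0,"az": 0,"fingers": 0.1},{"dx": 0,"dy": 0,"dz": 0,"ax": 0,"ay": 0,"az": 0,"fingers": 0},{"dx": 0,"dy": 0,"dz": 0,"ax": 0,"ay": 0,"az": 0,"fingers": 0}]' --grip_force 60

```text
t: 8.07
tool_pos: [488.9, -372.1, 105.1]
tool_rot: [-3.129, 0.265, -0.002]
contact_force: [0.1, 5.4, 4.8]
opening: 13.0
grasp_force: 62.4
```

Emit:
servo_tool --plan '[{"dx": 0,"dy": 0,"dz": 0,"ax": 0,"ay": 0,"az": 0,"fingers": 0},{"dx": 0,"dy": 0,"dz": -3,"ax": 0,"ay": 0,"az": 0,"fingers": 0},{"dx": 0,"dy": 0,"dz": -8,"ax": 0,"ay": 0,"az": 0,"fingers": 0},{"dx": 0,"dy": 0,"dz": -14,"ax": 0,"ay": 0,"az": 0,"fingers": 0},{"dx": 0,"dy": 0,"dz": -20,"ax": 0,"ay": 0,"az": 0,"fingers": 0}]' --grip_force 100

```text
t: 8.7
tool_pos: [487.9, -373.0, 124.1]
tool_rot: [-3.13, 0.266, 0.001]
contact_force: [-0.2, 0.3, -7.6]
opening: 12.2
grasp_force: 97.5
```

Emit:
servo_tool --plan '[{"dx": 0,"dy": 0,"dz": -8,"ax": 0,"ay": 0,"az": 0,"fingers": 0},{"dx": 0,"dy": 0,"dz": -18,"ax": 0,"ay": 0,"az": 0,"fingers": 0},{"dx": 0,"dy": 0,"dz": -28,"ax": 0,"ay": 0,"az": 0,"fingers": 0},{"dx": 0,"dy": 0,"dz": -38,"ax": 0,"ay": 0,"az": 0,"fingers": 0},{"dx": 0,"dy": 0,"dz": -46,"ax": 0,"ay": 0,"az": 0,"fingers": 0}]'

```text
t: 9.32
tool_pos: [488.4, -373.1, 171.3]
tool_rot: [3.13, -0.265, 0.001]
contact_force: [-0.8, -0.0, -7.1]
opening: 12.4
grasp_force: 97.5
```

Emit:
servo_tool --plan '[{"dx": 0,"dy": 0,"dz": -8,"ax": 0,"ay": 0,"az": 0,"fingers": 0},{"dx": 0,"dy": 0,"dz": -18,"ax": 0,"ay": 0,"az": 0,"fingers": 0},{"dx": 0,"dy": 0,"dz": -28,"ax": 0,"ay": 0,"az": 0,"fingers": 0},{"dx": 0,"dy": 0,"dz": -34,"ax": 0,"ay": 0,"az": 0,"fingers": 0},{"dx": 0,"dy": 0,"dz": -36,"ax": 0,"ay": 0,"az": 0,"fingers": 0}]'

```text
t: 9.95
tool_pos: [488.4, -373.2, 207.0]
tool_rot: [3.13, -0.265, 0.001]
contact_force: [0.6, 0.6, -8.0]
opening: 12.6
grasp_force: 97.5
```

Run:
```python
from h import *
import pickle
c=bot.camera("wrist");t=bot.camera("top");s=bot.camera("side");pickle.dump((c,t,s),open("w4.pkl","wb"))
b=bot.sense();print(b["tool_pos"],b["tool_rot"],b["contact_force"],b["wrist_torque"])
im=np.full((600,800,3),0,np.uint8);im[:300,:480]=cv2.resize(c["img"],(480,300))
im[:300,500:800]=cv2.resize(s["img"][230:330,285:385],(300,300))
im[300:,:400]=cv2.resize(t["img"][130:220,250:370],(400,300));im[300:,400:]=cv2.resize(s["img"][165:255,310:430],(400,300))
cv2.imwrite("pics/w4.png",im)
```

```text
[ 488.07543196 -372.79869899  206.04447402] [-3.13002943e+00  2.65418706e-01  6.02901851e-04] [-0.30743435  0.93185391 -8.00363263] [ 0.01947788 -0.00829112 -0.00573333]
```

View pics/w4.png

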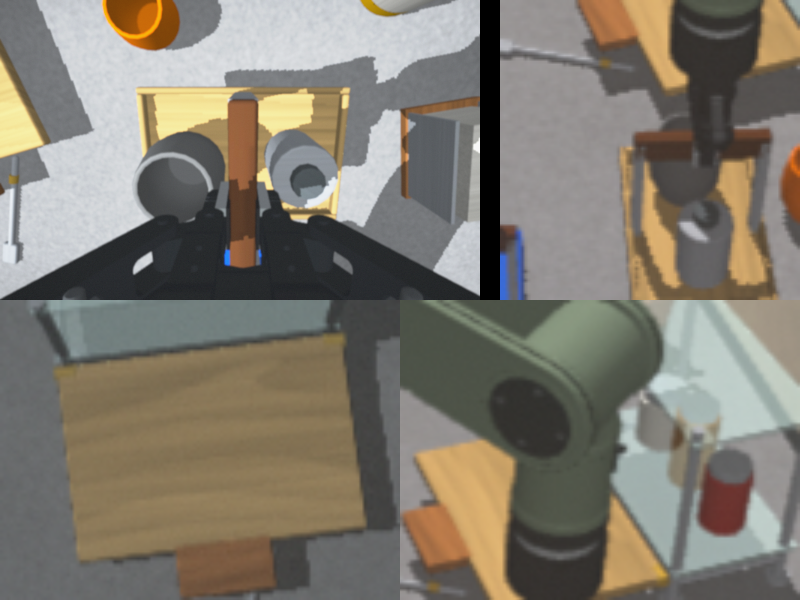

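The load hangs level, with mate and dispenser upright. The ledge's corners in the top inset are (57,368), (343,336), (80,560) and (366,527). In the side inset I can read (667,575) and (418,455). I'll triangulate those for the ledge pose.

Run:
```python
from h import *
import pickle
c,t,s=pickle.load(open("w4.pkl","rb"))
P=[(266.7,150.1),(352.5,140.4),(273.6,207.6),(359.4,197.8)]
Q=np.array([onz(t,*p,50) for p in P]);print(Q.round(1));L=Q.mean(0)
d=Q[0]+Q[2]-Q[1]-Q[3];yaw=np.arctan2(-d[0],d[1]);e=Q[0]+Q[1]-Q[2]-Q[3];print("ledge",L,yaw,np.arctan2(e[1],e[0]),np.hypot(*d[:2])/2,np.hypot(*e[:2])/2)
print(tri(t,P[1],s,(389.6,247)),tri(t,P[2],s,(315,211)))
p=bot.sense();w=2*np.arctan2(-p["tool_rot"][1],-p["tool_rot"][0]);D=L-p["tool_pos"];print(w,D,"dx,dy",D[0]*np.cos(w)+D[1]*np.sin(w),D[0]*np.sin(w)-D[1]*np.cos(w))
```

```text
[[ 674.3  151.6   50. ]
 [ 702.1 -116.6   50. ]
 [ 494.4  130.6   50. ]
 [ 521.3 -134.3   50. ]]
ledge [598.02329122   7.81212844  50.        ] 0.10247275459362122 0.10667901785701772 267.91460027498067 181.38040869317524
(array([ 702.55261611, -116.66520295,   51.29827784]), np.float64(1.4870349774919878)) (array([496.18723852, 130.8417357 ,  45.16676472]), np.float64(2.9443763295505216))
-0.16919026944062804 [ 109.94785926  380.61082743 -156.04447402] dx,dy 44.28909846979268 -393.689737572493
```

Emit:
servo_tool --plan '[{"dx": 0,"dy": -4,"dz": 0,"ax": 0,"ay": 0,"az": 0,"fingers": 0},{"dx": 1,"dy": -12,"dz": 0,"ax": 0,"ay": 0,"az": 0,"fingers": 0},{"dx": 3,"dy": -24,"dz": 0,"ax": 0,"ay": 0,"az": 0,"fingers": 0},{"dx": 4,"dy": -40,"dz": 0,"ax": 0,"ay": 0,"az": 0,"fingers": 0},{"dx": 7,"dy": -60,"dz": 0,"ax": 0,"ay": 0,"az": 0,"fingers": 0}]'

```text
t: 10.72
tool_pos: [505.5, -313.5, 206.3]
tool_rot: [-3.13, 0.265, 0.0]
contact_force: [-0.4, 0.8, -7.5]
opening: 12.4
grasp_force: 97.6
```

Emit:
servo_tool --plan '[{"dx": 3,"dy": -24,"dz": 0,"ax": 0,"ay": 0,"az": 0,"fingers": 0},{"dx": 6,"dy": -50,"dz": 0,"ax": 0,"ay": 0,"az": 0,"fingers": 0},{"dx": 9,"dy": -78,"dz": 0,"ax": 0,"ay": 0,"az": 0,"fingers": 0},{"dx": 12,"dy": -106,"dz": 0,"ax": 0,"ay": 0,"az": 0,"fingers": 0},{"dx": 15,"dy": -134,"dz": 0,"ax": 0,"ay": 0,"az": 0,"fingers": 0}]'

```text
t: 11.35
tool_pos: [542.9, -183.1, 206.4]
tool_rot: [-3.13, 0.264, -0.001]
contact_force: [0.8, -0.5, -7.3]
opening: 12.5
grasp_force: 97.6
```

Emit:
servo_tool --plan '[{"dx": 3,"dy": -28,"dz": 0,"ax": 0,"ay": 0,"az": 0,"fingers": 0},{"dx": 6,"dy": -56,"dz": 0,"ax": 0,"ay": 0,"az": 0,"fingers": 0},{"dx": 9,"dy": -84,"dz": 0,"ax": 0,"ay": 0,"az": 0,"fingers": 0},{"dx": 12,"dy": -112,"dz": 0,"ax": 0,"ay": 0,"az": 0,"fingers": 0},{"dx": 16,"dy": -140,"dz": 0,"ax": 0,"ay": 0,"az": 0,"fingers": 0}]'

```text
t: 11.98
tool_pos: [581.9, -47.8, 206.5]
tool_rot: [-3.13, 0.264, -0.0]
contact_force: [0.5, 0.4, -6.7]
opening: 12.1
grasp_force: 97.6
```

Emit:
servo_tool --plan '[{"dx": 2,"dy": -20,"dz": 0,"ax": 0,"ay": 0,"az": -0.03,"fingers": 0},{"dx": 4,"dy": -36,"dz": 0,"ax": 0,"ay": 0,"az": -0.08,"fingers": 0},{"dx": 5,"dy": -48,"dz": 0,"ax": 0,"ay": 0,"az": -0.14,"fingers": 0},{"dx": 6,"dy": -56,"dz": 0,"ax": 0,"ay": 0,"az": -0.2,"fingers": 0},{"dx": 6,"dy": -60,"dz": 0,"ax": 0,"ay": 0,"az": -0.25,"fingers": 0}]'

```text
t: 12.6
tool_pos: [598.0, 8.5, 206.2]
tool_rot: [3.139, 0.132, -0.0]
contact_force: [0.3, -0.2, -7.5]
opening: 12.4
grasp_force: 97.7
```

Emit:
servo_tool --plan '[{"dx": 0,"dy": 0,"dz": 3,"ax": 0,"ay": 0,"az": -0.02,"fingers": 0},{"dx": 0,"dy": 0,"dz": 8,"ax": 0,"ay": 0,"az": -0.024,"fingers": 0},{"dx": 0,"dy": 0,"dz": 14,"ax": 0,"ay": 0,"az": -0.024,"fingers": 0},{"dx": 0,"dy": 0,"dz": 18,"ax": 0,"ay": 0,"az": -0.024,"fingers": 0},{"dx": 0,"dy": 0,"dz": 20,"ax": 0,"ay": 0,"az": -0.024,"fingers": 0}]'

```text
t: 13.22
tool_pos: [597.6, 7.9, 185.6]
tool_rot: [-3.137, -0.164, 0.002]
contact_force: [-0.1, 0.1, -7.3]
opening: 12.4
grasp_force: 97.8
```

Run:
```python
from h import *
import pickle
c=bot.camera("wrist");t=bot.camera("top");s=bot.camera("side");pickle.dump((c,t,s),open("w5.pkl","wb"))
b=bot.sense();print(b["t"],b["tool_pos"],b["tool_rot"],b["contact_force"],b["wrist_torque"])
im=np.full((600,800,3),0,np.uint8);im[:300,:480]=cv2.resize(c["img"],(480,300))
im[300:,:400]=cv2.resize(t["img"][130:220,250:370],(400,300));im[300:,400:]=cv2.resize(s["img"][150:255,300:440],(400,300))
cv2.imwrite("pics/w5.png",im)
```

```text
13.375 [597.93097165   7.95517277 186.21272648] [-3.13726489e+00 -1.64341856e-01  1.47456054e-04] [ 0.44250208 -0.13544332 -7.32325911] [-0.04450091  0.01304974 -0.00053057]
```

View pics/w5.png

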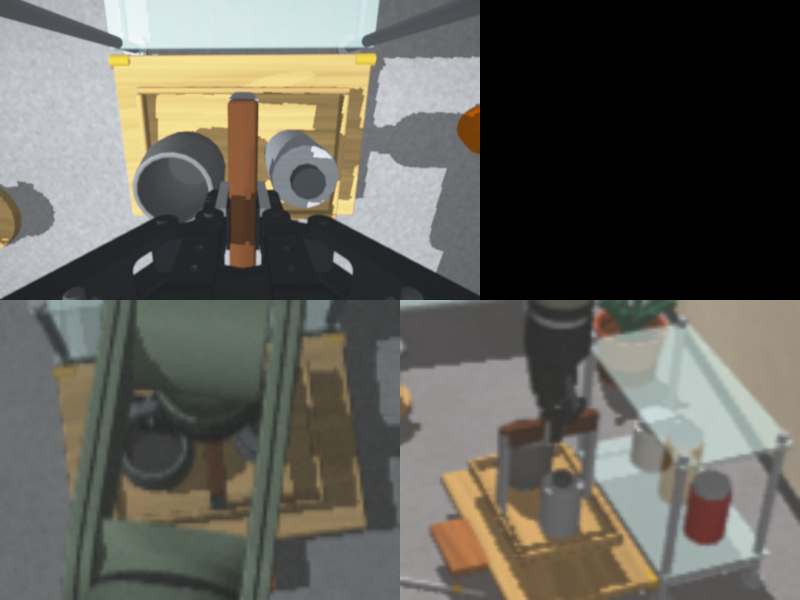

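The caddy is squared over the ledge, with the hinge edge at wrist row ~74 and the caddy's far rim at row ~121. I'll check the centring with that view.

Run:
```python
from h import *
import pickle
c,t,s=pickle.load(open("w5.pkl","rb"));k=4/3
p=bot.sense();w=.105;R=np.array([[np.cos(w),np.sin(w)],[np.sin(w),-np.cos(w)]])
for n,q,z in[("hingeL",(110,56),50),("hingeR",(376,56),50),("rimL",(137,90),100),("rimR",(349,90),100)]:
    a=onz(c,q[0]*k,q[1]*k,z);print(n,a.round(1),(R@(a-p["tool_pos"])[:2]).round(1))
```

```text
hingeL [676.3 152.8  50. ] [  93.1 -135.8]
hingeR [ 704.9 -118.4   50. ] [ 93.1 136.8]
rimL [648.5 105.5 100. ] [ 60.5 -91.7]
rimR [667.8 -77.8 100. ] [60.5 92.6]
```

Emit:
servo_tool --plan '[{"dx": 2,"dy": 0,"dz": 5,"ax": 0,"ay": 0,"az": 0,"fingers": 0},{"dx": 2,"dy": 0,"dz": 12,"ax": 0,"ay": 0,"az": 0,"fingers": 0},{"dx": 2,"dy": 0,"dz": 19,"ax": 0,"ay": 0,"az": 0,"fingers": 0},{"dx": 2,"dy": 0,"dz": 24,"ax": 0,"ay": 0,"az": 0,"fingers": 0},{"dx": 2,"dy": 0,"dz": 26,"ax": 0,"ay": 0,"az": 0,"fingers": 0}]'

```text
t: 14.0
tool_pos: [599.5, 8.3, 159.5]
tool_rot: [-3.137, -0.165, 0.002]
contact_force: [0.0, -0.3, -7.0]
opening: 12.4
grasp_force: 97.8
```

Emit:
servo_tool --plan '[{"dx": 0,"dy": 0,"dz": 1,"ax": 0,"ay": 0,"az": 0,"fingers": 0},{"dx": 0,"dy": 0,"dz": 2,"ax": 0,"ay": 0,"az": 0,"fingers": 0},{"dx": 0,"dy": 0,"dz": 3,"ax": 0,"ay": 0,"az": 0,"fingers": 0},{"dx": 0,"dy": 0,"dz": 4,"ax": 0,"ay": 0,"az": 0,"fingers": 0},{"dx": 0,"dy": 0,"dz": 4,"ax": 0,"ay": 0,"az": 0,"fingers": 0}]'

```text
t: 14.62
tool_pos: [599.8, 8.2, 156.2]
tool_rot: [-3.137, -0.164, 0.0]
contact_force: [0.9, -0.2, -6.3]
opening: 12.5
grasp_force: 97.8
```

Emit:
servo_tool --plan '[{"dx": 0,"dy": 0,"dz": 0.5,"ax": 0,"ay": 0,"az": 0,"fingers": 0},{"dx": 0,"dy": 0,"dz": 1,"ax": 0,"ay": 0,"az": 0,"fingers": 0},{"dx": 0,"dy": 0,"dz": 1.5,"ax": 0,"ay": 0,"az": 0,"fingers": 0},{"dx": 0,"dy": 0,"dz": 2,"ax": 0,"ay": 0,"az": 0,"fingers": 0},{"dx": 0,"dy": 0,"dz": 2,"ax": 0,"ay": 0,"az": 0,"fingers": 0}]'

```text
t: 15.25
tool_pos: [600.0, 8.3, 155.3]
tool_rot: [3.137, 0.165, 0.001]
contact_force: [-4.2, 0.5, -0.3]
opening: 12.1
grasp_force: 98.7
```

Emit:
servo_tool --plan '[{"dx": 0,"dy": 0,"dz": 0.5,"ax": 0,"ay": 0,"az": 0,"fingers": 0},{"dx": 0,"dy": 0,"dz": 0.5,"ax": 0,"ay": 0,"az": 0,"fingers": 0},{"dx": 0,"dy": 0,"dz": 0.5,"ax": 0,"ay": 0,"az": 0,"fingers": 0.2},{"dx": 0,"dy": 0,"dz": 0.5,"ax": 0,"ay": 0,"az": 0,"fingers": 0.3},{"dx": 0,"dy": 0,"dz": 0.5,"ax": 0,"ay": 0,"az": 0,"fingers": 0.5}]' --grip_force 30

```text
t: 15.88
tool_pos: [600.6, 8.1, 154.2]
tool_rot: [3.137, 0.164, 0.003]
contact_force: [0.4, 1.0, -0.5]
opening: 42.2
grasp_force: 0.0
```

Emit:
servo_tool --plan '[{"dx": 0,"dy": 0,"dz": 0.5,"ax": 0,"ay": 0,"az": 0,"fingers": 0.6},{"dx": 0,"dy": 0,"dz": -5,"ax": 0,"ay": 0,"az": 0,"fingers": 0.6},{"dx": 0,"dy": 0,"dz": -20,"ax": 0,"ay": 0,"az": 0,"fingers": 0.6},{"dx": 0,"dy": 0,"dz": -50,"ax": 0,"ay": 0,"az": 0,"fingers": 0.6},{"dx": 0,"dy": 0,"dz": -90,"ax": 0,"ay": 0,"az": 0,"fingers": 0.6}]'

```text
t: 16.5
tool_pos: [599.4, 8.3, 244.8]
tool_rot: [-3.137, -0.165, 0.002]
contact_force: [0.0, -0.0, 0.1]
opening: 51.5
grasp_force: 0.0
```

Emit:
servo_tool --plan '[{"dx": 0,"dy": 0,"dz": -40,"ax": 0,"ay": 0,"az": 0,"fingers": 0.6},{"dx": -40,"dy": 0,"dz": -60,"ax": 0,"ay": 0,"az": 0,"fingers": 0.6},{"dx": -90,"dy": 0,"dz": -70,"ax": 0,"ay": 0,"az": 0,"fingers": 0.6},{"dx": -120,"dy": 0,"dz": -70,"ax": 0,"ay": 0,"az": 0,"fingers": 0.6},{"dx": -120,"dy": 0,"dz": -70,"ax": 0,"ay": 0,"az": 0,"fingers": 0.6}]'

```text
t: 17.12
tool_pos: [479.6, -4.4, 315.6]
tool_rot: [3.137, 0.164, 0.005]
contact_force: [0.7, -0.4, 0.1]
opening: 51.3
grasp_force: 0.0
```

Run:
```python
from h import *
c=bot.camera("wrist");t=bot.camera("top");s=bot.camera("side")
b=bot.sense();print(b["t"],b["tool_pos"],b["contact_force"])
im=np.full((600,800,3),0,np.uint8);im[:300,:480]=cv2.resize(c["img"],(480,300))
im[300:,:400]=cv2.resize(t["img"][110:290,150:390],(400,300));im[300:,400:]=cv2.resize(s["img"][150:255,300:440],(400,300))
cv2.imwrite("pics/w6.png",im)
import pickle;pickle.dump((c,t,s),open("w6.pkl","wb"))
```

```text
17.275 [481.48134523  -4.38026656 314.58388338] [ 0.18191816 -0.05193486  0.01659873]
```

View pics/w6.png

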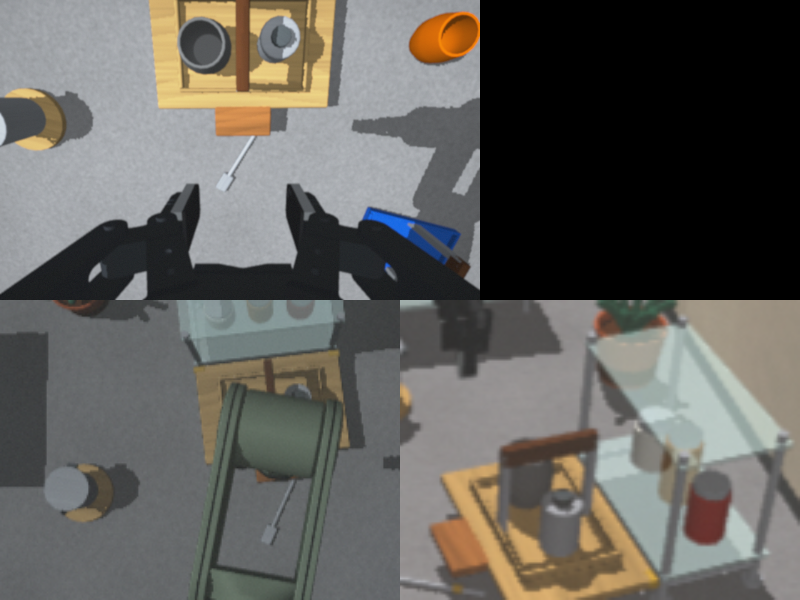

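The caddy stands centred and square on the level ledge, with the mate at wrist (204,45) and the dispenser at (280,38) upright. The cup, coaster and bombilla look unmoved and the arm is clear. Handing in.

```bash
python3 -c "
from cell import bot;print(bot.sign_off())"
```

```text
the job is handed in; nothing more can be done
None
```

The job is handed in: the drop front is folded flat and the loaded caddy stands centred and square on it, mate and dispenser upright, with the cup, coaster and bombilla untouched; the sign-off returned no verdict.

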